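# Return the sprue nipper and the brass brush to the shadow tray

### The arm

A 6-joint arm with a two-finger parallel gripper is mounted at the origin on the work surface. World frame = base frame: x ahead of the robot, y to its left, z up, the work surface at z = 0. Lengths are in m, angles in rad, forces in N, time in s.
With the tool pointing down it reaches from about 0.275 to 0.975 m from the base axis. Payload 8.4 kg.
Tool frame: the origin (TCP) lies on the centre line of the jaws, within the pads' length; the fingertips stand 25 mm ahead of it and the grasp point (between the pads) lies 6 mm ahead of it; z points along the fingers, y is the line along which they close (so a half turn about z gives the same grasp; the last joint's range is limited). The gripper opens to 92 mm and grips with 3 to 60 N. Pads are 20 mm wide; open, the fingers measure 128 mm over their backs; the gripper's body (75 mm by 189 mm) begins 69 mm behind the grasp point.
Start: joints at [1.264, 0.353, 1.633, -0, 1.155, -0.002], TCP at [0.188, 0.596, 0.24] pointing down, gripper open.
Joint ranges: [-2.63, 2.63], [-0.92, 2.1], [0.06, 2.66], [-1.3, 4.44], [0, 2.69], [-3.02, 3.02]. Speed limits (rad/s): [2.22, 2.22, 2.79, 3.14, 3.14, 3.14].

### API

Orientations are given as a rotation vector (axis times angle).
In Python, from plant import robot, capture, camera_params gives the robot as it stands.
- The arm moves only by the tool arm_command, never from a script. Its argument "plan" is a list of rows, each an object with "xyz": the shift along the tool's x, y, z in m, a list of three; "rotation": the turn, a rotation vector about the tool's x, y, z in degrees, a list of three. In form: [{"xyz": [dx, dy, dz], "rotation": [wx, wy, wz]}, ...]. A call has 1 to 10 rows; each row is the pose to reach, as a shift and turn from the pose commanded when the call began, along the tool's axes at that moment; what a row does not reach only later rows make up. A row lasts 1/12 s, in which the tool goes at most 41.7 mm and 7.16 degrees, less where a joint would pass 70% of its speed; a pose out of reach is approached as far as the arm can. A call with a gripper value outside its range is refused whole. "grip" is the opening in per cent of the stroke, from 0 (shut) to 100 (fully open), set as the call begins (left out, the last holds). The fingers move at their own pace and stop on an object; "squeeze" is the grip in N (left out, the last holds). Time passes only in rows, so rows that repeat a pose let the fingers close. It gives the time, the measured TCP pose, the force, the opening and the grip force at its end, in the units of the state.
- robot.read_state(): the state, without advancing time (a new reading comes with each control period).
- capture(name): name is "scene" or "top" or "wrist"; returns (picture, depth): 480x640x3 uint8, red, green, blue; 480x640 float32, m along the optical axis (not along the pixel's ray), 0 where there is no reading.
- camera_params(name): a dict with "fov_y" (degrees; the focal length in pixels is half the picture's height over the tangent of half this angle, whatever the lens; pixels are square), "cx", "cy" (the principal point, pixels), "k1" (the pictures are not rectified: a ray, as slopes to the right and down, at radius r is drawn at 1 + k1 r^2 times it, then the intrinsics apply), "R" (3x3) and "t" (3): a world point X has camera coordinates R X + t. Camera axes: x right, y down, z forward; pixel columns grow to the right and rows downward; lengths in m; the calibration is good to about 2 mm. A picture is of the moment at which its call begins: read the wrist's pose just before it. camera_params takes no time and is no camera call; for the wrist camera it gives the pose at the moment of the call.
- robot.job_done(): hands the job in; it is judged then, once.
The state is a dict: "clock": time; "qpos": joint angles; "joint_velocities": joint speeds; "effort": joint torques, N m; "eef_pos": TCP position; "ee_rot": TCP orientation; "wrist_force": force on the tool from outside, world axes, zero at the start; "wrist_torque": the same for the moment, N m; "finger_gap": opening from 0.0 (shut) to 1.0 (fully open); "gripper_force": force on a finger pad.
Only numpy, scipy, OpenCV 4.12 (cv2) and the standard library are available. Lean on these libraries where they do the work, as an engineer would, in place of code of your own. Each camera call takes 0.05 s, during which the arm holds its last target. There are 200 camera calls.

### The job

Tidy the deburring bench: lay the yellow-handled sprue nipper and the brass-bristled brush each into its own cut-out in the shadow tray, so that both lie flat on the red floor of their cut-outs, fully home. Set them in by hand rather than dropping them, let go of both, and leave the deburring knife that is already home, the two visor segments in their stand and the black switch cover as they are.

Things in the scene. Friction and masses are not known exactly. Their poses are not given: they have to be found in the camera images.
- tray: Fixed shadow tray: steel pan 241 x 281 mm, 23 mm high, of black foam with three tool-shaped cut-outs 11 mm deep, red-floored, about 4 mm of play all round. A black-floored finger channel 44 mm wide, equally deep, crosses them along y at x = 0 (y = -128 to +128 mm). Origin: centre of its underside; x along the tools, z up. Cut-outs: nipper at y = +62 mm, brush at -30 mm, knife at -105 mm.
- pocket_nipper (a point): Where the nipper's origin belongs: a point on the red floor of the nipper's cut-out (12 mm above the tray's underside), in the finger channel. Axes as the tray's; the jaws must point to the tray's +x.
- pocket_nipper_tip (a point): Where the nipper's jaw tip belongs: 86 mm from pocket_nipper towards the tray's +x, on the red floor.
- pocket_brush (a point): Where the brush's origin belongs: a point on the red floor of the brush's cut-out (12 mm above the tray's underside), in the finger channel. Axes as the tray's; the brush's head must point to the tray's -x and its bristles to the tray's -y (brush turned half a turn from the tray's axes).
- pocket_brush_tip (a point): Where the head end of the brush belongs: 92 mm from pocket_brush towards the tray's -x, on the red floor.
- nipper: Steel sprue nipper with yellow dipped grips, kept shut, one rigid piece 170 mm long, 14 mm thick, about 0.14 kg, lying flat. Origin on its underside midway between the grips, near its balance point; there 45 mm wide over the grips, whose outer sides run parallel from x = -22 to +14 mm. x points to the jaws (tip at +86 mm); the grips end at x = -84 mm; z up.
- nipper_tip (a point): Tip of the nipper's jaws, at its underside, 86 mm along its x from its origin.
- brush: Wooden brush with brass bristles, rigid, 186 mm long, about 0.10 kg, lying on its side, 22 mm high. Origin on its underside, on the middle line of the handle just behind the bristles; there 15 mm wide. x points to the head end (+92 mm); the handle ends at x = -94 mm; bristles stand out on the +y side from x = +23 to +89 mm, to 22.5 mm from the middle line; z up.
- brush_tip (a point): Head end of the brush's wood, on its middle line, at its underside, 92 mm along its x from its origin.
- knife: Deburring knife with blue handle, 113 x 16 x 14 mm, with a short steel blade, already home in the third cut-out. Origin on the underside of the handle; x towards the blade.
- stand: Fixed cast aluminium stand, 176 x 104 x 39 mm, with two slots along its x that hold the visor segments. Origin at the centre of its underside.
- visor0: Smoky grey curved polycarbonate visor segment, 148 mm wide, 98 mm high, 3 mm thick, standing loose in a slot of the stand (its top 112 mm above the slab). Origin at the middle of its lower edge, z up.
- visor1: The second visor segment, like the first, in the other slot.
- switch_cover: Black bakelite switch cover, 86 x 86 x 22 mm, lying loose on the slab. Origin at the centre of its underside. The slab's top is 40 mm above the bench surface (z = 0.040 m).
Not all that is in view belongs to the job. Of the things that look like the brush, the larger one is meant.

How it is judged:
By the outcome, as a careful person would: the job done as asked, in the order asked, and still so for the second after the job is handed in, with the robot touching nothing.
It also fails if it takes over 64 s, if anything falls off the work surface, if the arm or the gripper's body presses on something with over 40 N, if the wrist force passes 120 N, or if a joint passes its speed limit or range.

## Working session

There is one attempt and no reset: what is moved stays moved. The work goes in short steps, Python scripts to look and compute and a tool call to move; the robot and the scene stay as the last step left them, time stands still between calls to the robot, and variables do not carry over. Pictures are saved under pics/ and viewed, at most 12 in all, crops included, and the job is handed in when it is done.

Besides the shell and the picture viewer there is one more tool, called after "Emit:" by a JSON object that holds its "fn" and its "kwargs". arm_command: Moves the arm, as the interface text tells. Its arguments: {"type":"object","properties":{"plan":{"type":"array"},"grip":{"type":"number"},"squeeze":{"type":"number"}},"required":["plan"]}

```bash
mkdir -p pics; ls; python3 - <<'E'
from plant import robot,capture,camera_params
import cv2,numpy as np
for n in("scene","top"):
    p,d=capture(n); cv2.imwrite(f"pics/{n}0.png",p[:,:,::-1]); np.save(f"pics/{n}0.npy",d)
    c=camera_params(n); print(n,c)
s=robot.read_state(); print(s)
E
```

```text
pics
scene {'fov_y': 48.61039979597392, 'cx': 315.9557195856883, 'cy': 242.50676983990496, 'k1': -0.0652200898613181, 'R': array([[ 0.64997223,  0.75992122, -0.00747209],
       [ 0.4808486 , -0.4188512 , -0.77029105],
       [-0.58849021,  0.49707485, -0.6376487 ]]), 't': array([-0.26200594, -0.25417634,  1.43445365])}
top {'fov_y': 52.297802785750186, 'cx': 324.6308589523613, 'cy': 243.46190974599295, 'k1': -0.13221483106260662, 'R': array([[-0.01782727, -0.99982551, -0.00557956],
       [-0.98906848,  0.01845189, -0.14629791],
       [ 0.14637534,  0.00291047, -0.98922484]]), 't': array([-0.10083738,  0.50185282,  1.07785106])}
{'clock': 0.1, 'qpos': array([ 1.26361748e+00,  3.53576883e-01,  1.63403590e+00, -4.44521601e-05,
        1.15519406e+00, -2.38955563e-03]), 'joint_velocities': array([-2.18049295e-03, -8.70558218e-04,  2.98926495e-05, -9.66113863e-04,
        6.79811766e-04,  6.92804710e-05]), 'effort': array([-6.47164670e-04, -5.94903839e+01, -3.34929514e+01,  6.98357541e-02,
        1.83195312e-02, -3.33659159e-05]), 'eef_pos': array([0.18744311, 0.59580952, 0.23895021]), 'ee_rot': array([-4.76860606e-01, -3.10504123e+00,  1.89419103e-03]), 'wrist_force': array([ 0.59600733,  0.70849707, -0.58322018]), 'wrist_torque': array([0.0108989 , 0.00194169, 0.00262111]), 'gripper_force': 0.0, 'finger_gap': 1.0016423462631485}
```

View pics/top0.png

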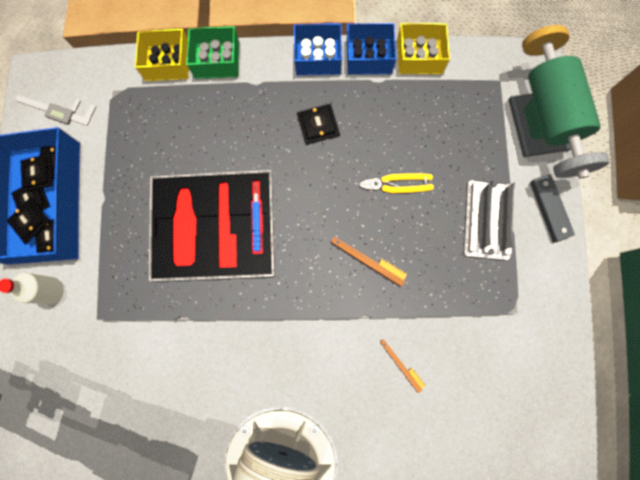

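View pics/scene0.png

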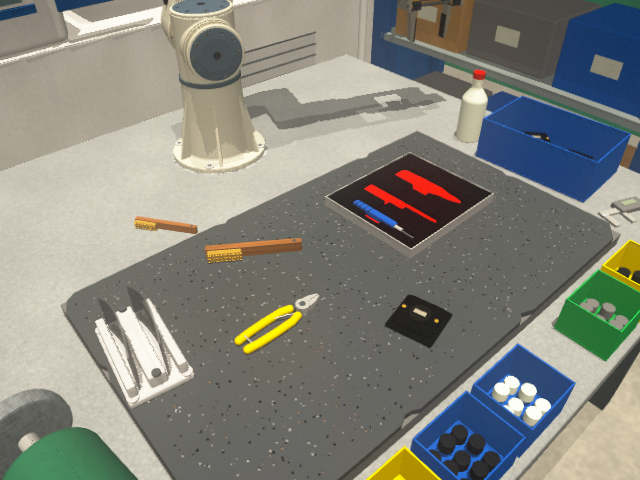

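The top view shows the nipper pocket at (184,228), the brush pocket at (228,225) and the knife at (257,216). The nipper is at about (400,184) with its jaws to the left. The larger brush runs from its handle end (335,240) to its head (405,280). The scene view confirms which brush is the large one. The smaller brush lies off the slab.

```bash
cat > h.py <<'E'
import numpy as np,cv2
from plant import robot,capture,camera_params
from scipy.spatial.transform import Rotation as Ro
def K(c):
    f=240/np.tan(np.radians(c["fov_y"]/2)); return np.array([[f,0,c["cx"]],[0,f,c["cy"]],[0,0,1.]]),np.array([c["k1"],0,0,0,0])
def p2w(c,uv,z):
    "pixels -> world points on plane(s) z"
    k,d=K(c); n=cv2.undistortPoints(np.array(uv,float).reshape(-1,1,2),k,d)[:,0]
    r=np.c_[n,np.ones(len(n))]@c["R"]; o=-c["R"].T@c["t"]
    return o+r*((z-o[2])/r[:,2])[:,None]
def w2p(c,X):
    k,d=K(c); return cv2.projectPoints(np.array(X,float).reshape(-1,1,3),cv2.Rodrigues(c["R"])[0],c["t"],k,d)[0][:,0]
def snap(name,fn):
    c=camera_params(name); p,d=capture(name); cv2.imwrite(f"pics/{fn}.png",p[:,:,::-1]); np.savez(f"pics/{fn}.npz",p=p,d=d,**c); return p,d,c
def dtool(target,yaw):
    """shift in tool axes & rotvec (deg) to a tool-down pose with tool y axis at world yaw(+-180), nearest"""
    s=robot.read_state(); Rt=Ro.from_rotvec(s["ee_rot"]); best=None
    for k in(0,np.pi):
        a=yaw+k; y=np.array([np.cos(a),np.sin(a),0]); z=np.array([0,0,-1.]); x=np.cross(y,z)
        G=Ro.from_matrix(np.c_[x,y,z]); q=(Rt.inv()*G).as_rotvec(degrees=True)
        print("xyz",np.round(Rt.inv().apply(np.array(target)-s["eef_pos"]),4),"rot",np.round(q,2))
    print("q6",s["qpos"][5],"tcp",s["eef_pos"])
E
python3 - <<'E'
from h import *
c=camera_params("top")
P=lambda n,u,z:print(n,np.round(p2w(c,u,z),3).tolist())
P("nipper tip,end",[(361,184),(433,183)],.05)
P("brush end,head",[(335,241),(404,280)],.055)
P("tray corners TL TR BR BL",[(150,177),(270,171),(273,275),(151,280)],.063)
P("stand",[(487,220)],.08)
w=camera_params("wrist"); s=robot.read_state(); R=Ro.from_rotvec(s["ee_rot"]).as_matrix()
print("wrist cam in tool",R.T@(-w["R"].T@w["t"]-s["eef_pos"]),"axis",R.T@w["R"][2], "imgx",R.T@w["R"][0],w["fov_y"])
print(R)
E
```

```text
nipper tip,end [[0.635, -0.196, 0.05], [0.635, -0.363, 0.05]]
brush end,head [[0.502, -0.133, 0.055], [0.412, -0.285, 0.055]]
tray corners TL TR BR BL [[0.66, 0.293, 0.063], [0.666, 0.012, 0.063], [0.428, 0.005, 0.063], [0.42, 0.281, 0.063]]
stand [[0.54, -0.474, 0.08]]
wrist cam in tool [ 0.06727303 -0.00063834 -0.14529084] axis [-2.39147371e-01 -1.88760487e-04  9.70983264e-01] imgx [1.89746652e-04 9.99999953e-01 2.41134837e-04] 69.34777346422018
[[-9.53915605e-01  3.00074842e-01 -3.28369011e-04]
 [ 3.00075019e-01  9.53914889e-01 -1.16964450e-03]
 [-3.77448014e-05 -1.21427748e-03 -9.99999262e-01]]
```

Sizes match the given ones: the nipper measures 167 mm against 170 mm, and the tray 281 x 240 mm. I'll look at the tray closely with the wrist camera first.

```bash
python3 -c "
from h import *
dtool([.543,.148,.22],np.pi/2)"
```

```text
xyz [-0.4735 -0.3205  0.0194] rot [-7.000e-02 -1.000e-02 -1.746e+01]
xyz [-0.4735 -0.3205  0.0194] rot [-1.0000e-02  1.0000e-01  1.6254e+02]
q6 -0.002389555632322786 tcp [0.18744311 0.59580952 0.23895021]
```

Emit:
{"fn": "arm_command", "kwargs": {"plan": [{"xyz":[-0.4735,-0.3205,0.0],"rotation":[0,0,-17.5]},{"xyz":[-0.4735,-0.3205,0.0],"rotation":[0,0,-17.5]},{"xyz":[-0.4735,-0.3205,0.0],"rotation":[0,0,-17.5]},{"xyz":[-0.4735,-0.3205,0.0],"rotation":[0,0,-17.5]},{"xyz":[-0.4735,-0.3205,0.0],"rotation":[0,0,-17.5]},{"xyz":[-0.4735,-0.3205,0.0],"rotation":[0,0,-17.5]},{"xyz":[-0.4735,-0.3205,0.0],"rotation":[0,0,-17.5]},{"xyz":[-0.4735,-0.3205,0.0],"rotation":[0,0,-17.5]},{"xyz":[-0.4735,-0.3205,0.0],"rotation":[0,0,-17.5]},{"xyz":[-0.4735,-0.3205,0.0],"rotation":[0,0,-17.5]}]}}

```text
clock: 0.93
eef_pos: [0.4469, 0.2685, 0.2395]
ee_rot: [0.001, -3.141, 0.0]
wrist_force: [0.1, 0.4, -0.2]
finger_gap: 0.997
gripper_force: 0.0
```

```bash
python3 -c "
from h import *
dtool([.543,.148,.22],np.pi/2)"
```

```text
xyz [-0.096  -0.1206  0.0195] rot [-0.   -0.01  0.04]
xyz [-0.096  -0.1206  0.0195] rot [ 1.0000e-02 -0.0000e+00 -1.7996e+02]
q6 -1.0333906783867133 tcp [0.44690351 0.268533   0.23952389]
```

Emit:
{"fn": "arm_command", "kwargs": {"plan": [{"xyz":[-0.09,-0.113,0.02],"rotation":[0,0,0]},{"xyz":[-0.09,-0.113,0.02],"rotation":[0,0,0]},{"xyz":[-0.09,-0.113,0.02],"rotation":[0,0,0]},{"xyz":[-0.09,-0.113,0.02],"rotation":[0,0,0]},{"xyz":[-0.09,-0.113,0.02],"rotation":[0,0,0]},{"xyz":[-0.09,-0.113,0.02],"rotation":[0,0,0]},{"xyz":[-0.09,-0.113,0.02],"rotation":[0,0,0]}]}}

```text
clock: 1.52
eef_pos: [0.5356, 0.1579, 0.2193]
ee_rot: [0.0, -3.141, -0.0]
wrist_force: [-0.5, 0.5, -0.1]
finger_gap: 1.0
gripper_force: 0.0
```

```bash
python3 - <<'E'
from h import *
p,d,c=snap("wrist","w1"); s=robot.read_state(); print(s["clock"],s["eef_pos"],s["ee_rot"])
print("depth med",np.median(d[d>0]), d[240,320])
E
```

```text
1.5667 [0.53553117 0.15828778 0.21957404] [ 1.96222276e-03 -3.14108349e+00 -3.09987279e-04]
depth med 0.29743776 0.32266122
```

View pics/w1.png

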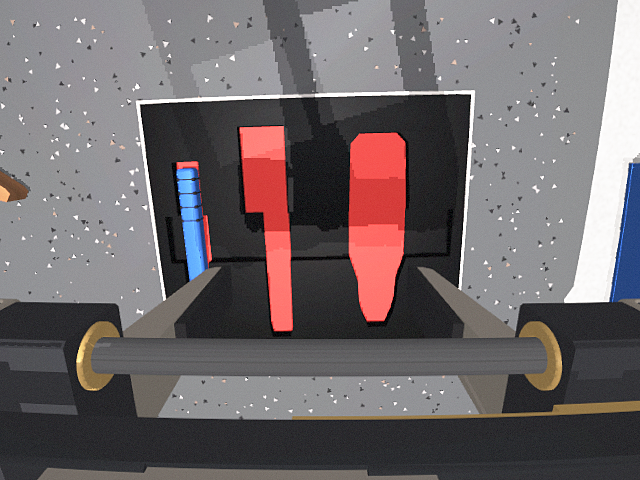

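The wrist view shows the tray rim corners at about (138,101) and (473,91). The knife is at (190,215), the brush pocket at (268,200) and the nipper pocket at (377,200), with its tip towards +x (down). I'll fit the rim for the tray pose and check it against the red pocket edges.

```bash
cat > tray.py <<'E'
from h import *
import sys
f=np.load(f"pics/{sys.argv[1]}.npz"); c={k:f[k] for k in("R","t","cx","cy","k1","fov_y")}
p=f["p"].astype(int)
def line(uv,z):
    X=p2w(c,uv,z)[:,:2]; vx,vy,x,y=cv2.fitLine(X.astype(np.float32),cv2.DIST_HUBER,0,1e-4,1e-4)[:,0]
    return np.array([x,y]),np.array([vx,vy])
g=p.min(2)
# brightest rim pixel along rows/cols
L=[(130+np.argmax(g[r,130:175]),r) for r in range(115,260,3)]
R=[(455+np.argmax(g[r,455:480]),r) for r in range(110,260,3)]
T=[(u,85+np.argmax(g[85:110,u])) for u in range(160,460,4)]
l,r,t=[line(q,.063) for q in(L,R,T)]
for n,q in zip("LRT",(l,r,t)): print(n,q[0].round(4),"ang",np.degrees(np.arctan2(q[1][1],q[1][0])).round(2))
def inter(a,b):
    s=np.linalg.solve(np.c_[a[1],-b[1]],b[0]-a[0]); return a[0]+s[0]*a[1]
A,B=inter(l,t),inter(r,t); print("corners",A,B,"width",np.linalg.norm(B-A))
ex=np.array([B-A]).ravel(); yaw=np.arctan2(ex[1],ex[0])-np.pi/2
X=np.array([np.cos(yaw),np.sin(yaw)]);Y=np.array([-X[1],X[0]])
o=(A+B)/2+X*.1195; print("tray origin",o.round(4),"yaw",np.degrees(yaw).round(2))
# red floor in tray frame
m=((p[:,:,0]>150)&(p[:,:,1]<120)&(p[:,:,2]<120)).astype(np.uint8)
n,lab,st,_=cv2.connectedComponentsWithStats(m)
for i in range(1,n):
    if st[i,4]>1500:
        v,u=np.nonzero(lab==i); Q=(p2w(c,np.c_[u,v],.052)[:,:2]-o)@np.c_[X,Y]*1e3
        print("red x",np.percentile(Q[:,0],[.2,99.8]).round(1),end=" ")
        for lo,hi in((-80,-60),(-15,10),(60,75)):
            k=Q[(Q[:,0]>lo)&(Q[:,0]<hi),1]
            if len(k): print((lo,hi),np.percentile(k,[1,99]).round(1),end=" ")
        print()
E
python3 tray.py w1
```

```text
L [0.4964 0.0071] ang 1.73
R [0.4952 0.2859] ang 1.57
T [0.4217 0.15  ] ang -88.47
corners [0.4255576  0.00494649] [0.41809416 0.283803  ] width 0.27895635
tray origin [0.5413 0.1476] yaw 1.53
red x [-95.8  98.5] (-80, -60) [-56.5 -18.8] (-15, 10) [-40.5 -17.8] (60, 75) [-40.1 -18.8] 
red x [-87.8  14.6] (-80, -60) [39.1 87.6] (-15, 10) [37.8 88.2]
```

Emit:
{"fn": "arm_command", "kwargs": {"plan": [{"xyz":[-0.01,-0.04,0],"rotation":[0,0,7]},{"xyz":[-0.02,-0.08,0],"rotation":[0,0,14]},{"xyz":[-0.03,-0.12,0],"rotation":[0,0,21]},{"xyz":[-0.04,-0.16,0],"rotation":[0,0,28]},{"xyz":[-0.05,-0.2,0],"rotation":[0,0,35]},{"xyz":[-0.06,-0.24,0],"rotation":[0,0,42]},{"xyz":[-0.07,-0.28,0],"rotation":[0,0,49]},{"xyz":[-0.08,-0.32,0],"rotation":[0,0,56]},{"xyz":[-0.09,-0.36,0],"rotation":[0,0,63]},{"xyz":[-0.1,-0.4,0],"rotation":[0,0,70]}]}}

```text
clock: 2.4
eef_pos: [0.637, -0.2426, 0.2201]
ee_rot: [1.806, 2.57, 0.001]
wrist_force: [0.8, 0.2, 0.2]
finger_gap: 0.998
gripper_force: 0.0
```

```bash
python3 -c "
from h import *
dtool([.635,-.35,.22],0)"
```

```text
xyz [-0.1003 -0.0383  0.    ] rot [ 0.03 -0.   19.8 ]
xyz [-0.1003 -0.0383  0.    ] rot [ 0.000e+00  4.000e-02 -1.602e+02]
q6 -0.7120073402314945 tcp [ 0.63704085 -0.24262014  0.22005873]
```

Emit:
{"fn": "arm_command", "kwargs": {"plan": [{"xyz":[-0.03,-0.01,0],"rotation":[0,0,7]},{"xyz":[-0.06,-0.02,0],"rotation":[0,0,14]},{"xyz":[-0.1,-0.038,0],"rotation":[0,0,19.8]},{"xyz":[-0.1,-0.038,0],"rotation":[0,0,19.8]},{"xyz":[-0.1,-0.038,0],"rotation":[0,0,19.8]},{"xyz":[-0.1,-0.038,0],"rotation":[0,0,19.8]},{"xyz":[-0.1,-0.038,0],"rotation":[0,0,19.8]}]}}

```text
clock: 2.98
eef_pos: [0.6354, -0.3472, 0.2197]
ee_rot: [-2.213, -2.229, -0.001]
wrist_force: [-0.1, -0.3, 0.2]
finger_gap: 0.998
gripper_force: 0.0
```

```bash
python3 - <<'E'
from h import *
p,d,c=snap("wrist","w2"); s=robot.read_state(); print(s["clock"],s["eef_pos"],s["ee_rot"])
E
```

```text
3.0333 [ 0.63551289 -0.34724374  0.21977627] [-2.21342743e+00 -2.22890236e+00 -4.43810756e-04]
```

View pics/w2.png

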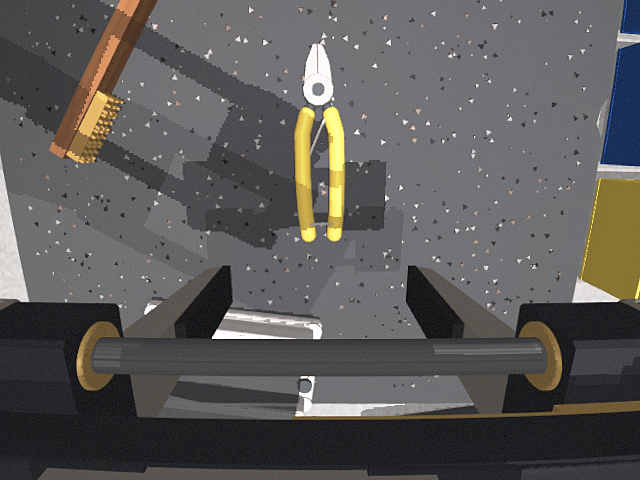

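The nipper's jaw tip is at (317,43) and its grip ends are at (310,241) and (335,240). The grips run from column 296 to 344. I'll fit its pose now.

```bash
cat > nip.py <<'E'
from h import *
import sys
f=np.load(f"pics/{sys.argv[1]}.npz"); c={k:f[k] for k in("R","t","cx","cy","k1","fov_y")}
h=cv2.cvtColor(f["p"],cv2.COLOR_RGB2HSV); m=cv2.inRange(h,(20,140,70),(35,255,255))
n,lab,st,cen=cv2.connectedComponentsWithStats(m)
ok=[i for i in range(1,n) if st[i,4]>800 and 250<cen[i][0]<400]; m=np.isin(lab,ok)
tip=p2w(c,[eval(sys.argv[2])],.047)[0,:2]
rows=[r for r in range(480) if m[r].any()]
a=np.array([[np.nonzero(m[r])[0][0],r] for r in rows]);b=np.array([[np.nonzero(m[r])[0][-1]+1,r] for r in rows])
A=p2w(c,a,.047)[:,:2];B=p2w(c,b,.047)[:,:2]; M=(A+B)/2
ends=M[-1]; ax=tip-ends; L=np.linalg.norm(ax); ax/=L
print("tip",tip,"grip end",ends,"L",L,"ang",np.degrees(np.arctan2(ax[1],ax[0])))
x=(M-tip)@ax+.086; k=(x>-.020)&(x<.012)
print("width parallel part",np.median(np.linalg.norm((B-A)[k],axis=1)))
k2=(x>-.07)&(x<.03); v=cv2.fitLine(M[k2].astype(np.float32),cv2.DIST_HUBER,0,1e-4,1e-4)[:,0]
print("mid line ang",np.degrees(np.arctan2(v[1],v[0])))
for E in(A,B):
    v=cv2.fitLine(E[k].astype(np.float32),cv2.DIST_HUBER,0,1e-4,1e-4)[:,0]; print("edge ang",np.degrees(np.arctan2(v[1],v[0])))
o=M[np.argmin(abs(x))]; print("origin",o,"tip->origin ang",np.degrees(np.arctan2(*(tip-o)[::-1])))
E
python3 nip.py w2 317,43
```

```text
tip [ 0.63219141 -0.19096998] grip end [ 0.62518811 -0.36309674] L 0.17226917424385174 ang 87.6700988976002
width parallel part 0.04465322183702222
mid line ang -88.40606
edge ang 89.5647
edge ang -86.366554
origin [ 0.63494914 -0.27746188] tip->origin ang 91.82621557289374
```

```bash
python3 -c "
from h import *
dtool([.635,-.278,.067],np.radians(1.7))"
```

```text
xyz [ 0.0692 -0.      0.1528] rot [-0.   -0.03 -1.3 ]
xyz [ 0.0692 -0.      0.1528] rot [-4.000e-02  1.000e-02  1.787e+02]
q6 -0.509429351568097 tcp [ 0.63551289 -0.34724374  0.21977627]
```

Emit:
{"fn": "arm_command", "kwargs": {"plan": [{"xyz":[0.035,0,0],"rotation":[0,0,-1.3]},{"xyz":[0.0695,0,0.01],"rotation":[0,0,-1.3]},{"xyz":[0.0695,0,0.05],"rotation":[0,0,-1.3]},{"xyz":[0.0695,0,0.09],"rotation":[0,0,-1.3]},{"xyz":[0.0695,0,0.12],"rotation":[0,0,-1.3]},{"xyz":[0.0695,0,0.14],"rotation":[0,0,-1.3]},{"xyz":[0.0695,0,0.15],"rotation":[0,0,-1.3]},{"xyz":[0.0695,0,0.152],"rotation":[0,0,-1.3]},{"xyz":[0.0695,0,0.152],"rotation":[0,0,-1.3]},{"xyz":[0.0695,0,0.152],"rotation":[0,0,-1.3]}]}}

```text
clock: 3.87
eef_pos: [0.6357, -0.2798, 0.069]
ee_rot: [2.189, 2.251, 0.001]
wrist_force: [-0.8, 0.0, 1.2]
finger_gap: 1.0
gripper_force: 0.0
```

Emit:
{"fn": "arm_command", "kwargs": {"plan": [{"xyz":[0,0,0],"rotation":[0,0,0]},{"xyz":[0,0,0],"rotation":[0,0,0]},{"xyz":[0,0,0],"rotation":[0,0,0]},{"xyz":[0,0,0],"rotation":[0,0,0]},{"xyz":[0,0,0],"rotation":[0,0,0]},{"xyz":[0,0,0],"rotation":[0,0,0]},{"xyz":[0,0,0],"rotation":[0,0,0]},{"xyz":[0,0,0],"rotation":[0,0,0]}], "grip": 0, "squeeze": 20}}

```text
clock: 4.53
eef_pos: [0.6348, -0.28, 0.0676]
ee_rot: [2.192, 2.251, 0.0]
wrist_force: [0.4, -0.7, -0.6]
finger_gap: 0.474
gripper_force: 20.0
```

The opening is 43.6 mm at 20 N, which fits the grips. Next I lift and carry towards the tray.

Emit:
{"fn": "arm_command", "kwargs": {"plan": [{"xyz":[0,0,-0.02],"rotation":[0,0,0]},{"xyz":[0,0,-0.05],"rotation":[0,0,0]},{"xyz":[0.02,-0.01,-0.08],"rotation":[0,0,6]},{"xyz":[0.05,-0.02,-0.1],"rotation":[0,0,13]},{"xyz":[0.085,-0.035,-0.12],"rotation":[0,0,20]},{"xyz":[0.12,-0.05,-0.13],"rotation":[0,0,27]},{"xyz":[0.155,-0.065,-0.14],"rotation":[0,0,34]},{"xyz":[0.19,-0.08,-0.15],"rotation":[0,0,41]},{"xyz":[0.225,-0.095,-0.152],"rotation":[0,0,48]},{"xyz":[0.26,-0.11,-0.152],"rotation":[0,0,55]}]}}

```text
clock: 5.37
eef_pos: [0.5173, -0.0219, 0.2204]
ee_rot: [2.985, 0.977, 0.002]
wrist_force: [1.4, 0.7, -1.2]
finger_gap: 0.475
gripper_force: 20.0
```

```bash
python3 -c "
from h import *
dtool([.47,.11,.22],np.radians(-88.45))"
```

```text
xyz [ 0.0399 -0.1343  0.0004] rot [ 3.000e-02 -8.000e-02  3.469e+01]
xyz [ 0.0399 -0.1343  0.0004] rot [ 1.1000e-01  4.0000e-02 -1.4531e+02]
q6 0.8928783833065757 tcp [ 0.5172726  -0.02192573  0.22044627]
```

Emit:
{"fn": "arm_command", "kwargs": {"plan": [{"xyz":[0.007,-0.027,0],"rotation":[0,0,7]},{"xyz":[0.014,-0.053,0],"rotation":[0,0,14]},{"xyz":[0.022,-0.08,0],"rotation":[0,0,21]},{"xyz":[0.03,-0.106,0],"rotation":[0,0,28]},{"xyz":[0.038,-0.13,0],"rotation":[0,0,34]},{"xyz":[0.038,-0.13,0],"rotation":[0,0,34]},{"xyz":[0.038,-0.13,0],"rotation":[0,0,34]},{"xyz":[0.038,-0.13,0],"rotation":[0,0,34]},{"xyz":[0.038,-0.13,0],"rotation":[0,0,34]}]}}

```text
clock: 6.12
eef_pos: [0.4713, 0.103, 0.2195]
ee_rot: [3.14, 0.073, -0.0]
wrist_force: [0.8, -0.5, 0.0]
finger_gap: 0.477
gripper_force: 20.0
```

```bash
python3 - <<'E'
from h import *
p,d,c=snap("wrist","w3"); s=robot.read_state(); print(s["clock"],s["eef_pos"],s["ee_rot"])
dtool([.47,.11,.22],np.radians(-88.45))
E
```

```text
6.1667 [0.4713032  0.10286983 0.21954243] [ 3.14056424e+00  7.18822296e-02 -1.27222483e-05]
xyz [-0.001  -0.0072 -0.0005] rot [0.01 0.   1.07]
xyz [-0.001  -0.0072 -0.0005] rot [-0.0000e+00  2.0000e-02 -1.7893e+02]
q6 1.7370722454264071 tcp [0.4713032  0.10286983 0.21954243]
```

View pics/w3.png

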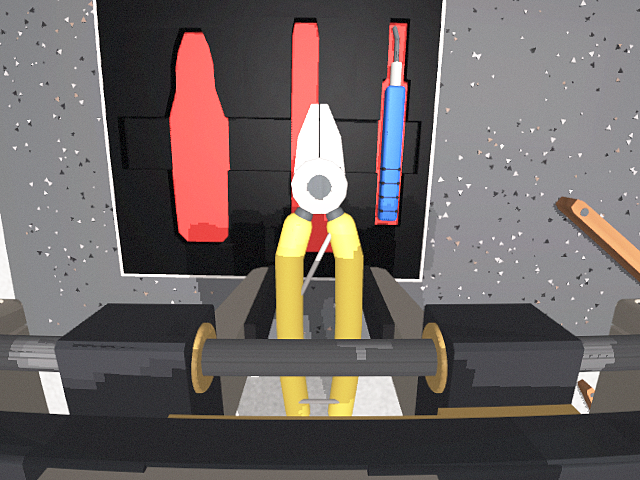

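The held nipper's tip is at (320,104). The nipper pocket is fully clear: its tip is at (192,31), its bottom at (202,243), and the channel rows run from 120 to 170. I'll measure both from this one picture so that camera bias cancels.

```bash
cat > pk.py <<'E'
from h import *
import sys
def tools(fn):
    f=np.load(f"pics/{fn}.npz"); return {k:f[k] for k in("R","t","cx","cy","k1","fov_y")},f["p"]
if __name__=="__main__":
    c,p=tools(sys.argv[1]); p=p.astype(int)
    o=np.array([.5415,.1484]); a=np.radians(1.55); X=np.array([np.cos(a),np.sin(a)]); Y=np.array([-X[1],X[0]])
    m=((p[:,:,0]>150)&(p[:,:,1]<120)&(p[:,:,2]<120)).astype(np.uint8)
    n,lab,st,_=cv2.connectedComponentsWithStats(m)
    for i in range(1,n):
        if st[i,4]<1500: continue
        v,u=np.nonzero(lab==i); Q=(p2w(c,np.c_[u,v],.052)[:,:2]-o)@np.c_[X,Y]*1e3
        print("red x",Q[:,0].min().round(1),Q[:,0].max().round(1))
        for x in(-75,-50,-15,-8,0,8,15,50,75,85):
            k=Q[abs(Q[:,0]-x)<1.2,1]
            if len(k): print(x,k.min().round(1),k.max().round(1),"mid",((k.min()+k.max())/2).round(1))
    g=p.min(2)
    s=p2w(c,np.array(eval(sys.argv[2])),.063)[:,:2]; print("rim pts tray mm",((s-o)@np.c_[X,Y]*1e3).round(1).tolist())
E
python3 pk.py w3 "[(98,20),(122,274),(421,279),(442,20)]"; python3 - <<'E'
from h import *; from pk import tools
c,p=tools("w3"); tcp=np.array([.4713,.10287,.21954]); R=Ro.from_rotvec([3.14056,.07188,0])
t=p2w(c,[(320,103.5)],.21954-.0206)[0]; print("tip in tool",R.inv().apply(t-tcp).round(4))
for r in(270,285): 
    q=p2w(c,[(277 if r==270 else 277,r),(362,r)],.21954-.0206); print("grip edges tool",R.inv().apply(q-tcp).round(4).tolist())
E
```

```text
red x -88.5 90.6
-75 39.9 86.8 mid 63.3
-50 39.7 87.7 mid 63.7
-15 36.6 87.9 mid 62.2
-8 39.0 88.1 mid 63.6
0 37.8 87.6 mid 62.7
8 36.6 88.0 mid 62.3
15 36.4 87.5 mid 61.9
50 47.2 79.1 mid 63.1
75 49.7 77.7 mid 63.7
85 53.5 72.9 mid 63.2
rim pts tray mm [[97.1, 137.3], [-118.9, 139.4], [-117.9, -140.0], [100.0, -138.7]]
tip in tool [0.0878 0.0009 0.0206]
grip edges tool [[0.0083, -0.0207, 0.0206], [0.0083, 0.0223, 0.0206]]
grip edges tool [[0.0002, -0.0209, 0.0206], [0.0002, 0.0225, 0.0206]]
```

```bash
python3 -c "
from h import *
dtool([.538,.2115,.12],np.radians(-88.45))"
```

```text
xyz [ 0.0716 -0.1055  0.0995] rot [0.01 0.   1.07]
xyz [ 0.0716 -0.1055  0.0995] rot [-0.0000e+00  2.0000e-02 -1.7893e+02]
q6 1.7370722454264071 tcp [0.4713032  0.10286983 0.21954243]
```

Emit:
{"fn": "arm_command", "kwargs": {"plan": [{"xyz":[0.02,-0.03,0.01],"rotation":[0,0,1]},{"xyz":[0.04,-0.06,0.03],"rotation":[0,0,1]},{"xyz":[0.06,-0.09,0.06],"rotation":[0,0,1]},{"xyz":[0.0716,-0.1055,0.085],"rotation":[0,0,1]},{"xyz":[0.0716,-0.1055,0.099],"rotation":[0,0,1]},{"xyz":[0.0716,-0.1055,0.099],"rotation":[0,0,1]},{"xyz":[0.0716,-0.1055,0.099],"rotation":[0,0,1]},{"xyz":[0.0716,-0.1055,0.099],"rotation":[0,0,1]},{"xyz":[0.0716,-0.1055,0.099],"rotation":[0,0,1]},{"xyz":[0.0716,-0.1055,0.099],"rotation":[0,0,1]}]}}

```text
clock: 7.0
eef_pos: [0.5384, 0.212, 0.1221]
ee_rot: [-3.141, -0.043, -0.003]
wrist_force: [0.5, -0.7, -2.0]
finger_gap: 0.475
gripper_force: 20.0
```

```bash
python3 -c "
from h import *
dtool([.538,.2115,.0795],np.radians(-88.45))
p,d,c=snap('wrist','w4')
"
```

```text
xyz [-0.0005  0.0005  0.0426] rot [-0.04 -0.12  0.01]
xyz [-0.0005  0.0005  0.0426] rot [ 1.9000e-01 -7.0000e-02 -1.7999e+02]
q6 1.9159748032216315 tcp [0.53841246 0.21195551 0.12211963]
```

View pics/w4.png

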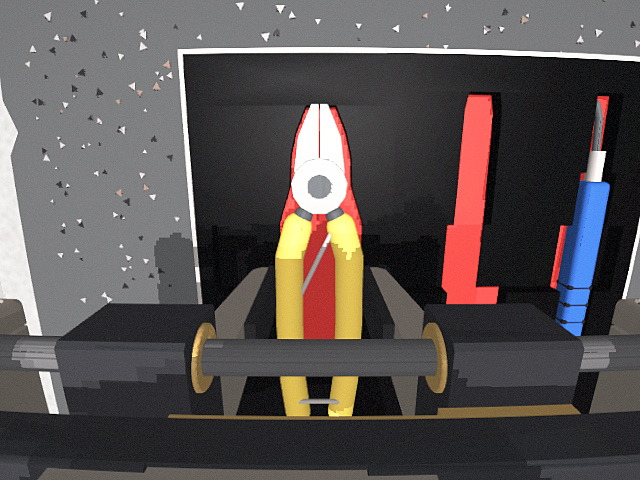

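The nipper sits centred over its pocket, with red showing evenly on both sides of the jaws (columns 291–352). Next I lower it.

Emit:
{"fn": "arm_command", "kwargs": {"plan": [{"xyz":[0,0,0.008],"rotation":[0,0,0]},{"xyz":[0,0,0.016],"rotation":[0,0,0]},{"xyz":[0,0,0.024],"rotation":[0,0,0]},{"xyz":[0,0,0.03],"rotation":[0,0,0]},{"xyz":[0,0,0.034],"rotation":[0,0,0]},{"xyz":[0,0,0.037],"rotation":[0,0,0]},{"xyz":[0,0,0.039],"rotation":[0,0,0]},{"xyz":[0,0,0.039],"rotation":[0,0,0]},{"xyz":[0,0,0.039],"rotation":[0,0,0]},{"xyz":[0,0,0.039],"rotation":[0,0,0]}]}}

```text
clock: 7.88
eef_pos: [0.5379, 0.2125, 0.0818]
ee_rot: [-3.141, -0.044, -0.001]
wrist_force: [0.4, 0.7, -1.9]
finger_gap: 0.476
gripper_force: 20.0
```

Emit:
{"fn": "arm_command", "kwargs": {"plan": [{"xyz":[0,0.001,0.001],"rotation":[0,0,0]},{"xyz":[0,0.001,0.0015],"rotation":[0,0,0]},{"xyz":[0,0.001,0.002],"rotation":[0,0,0]},{"xyz":[0,0.001,0.0025],"rotation":[0,0,0]},{"xyz":[0,0.001,0.0025],"rotation":[0,0,0]},{"xyz":[0,0.001,0.0025],"rotation":[0,0,0]},{"xyz":[0,0.001,0.0025],"rotation":[0,0,0]}]}}

```text
clock: 8.47
eef_pos: [0.5379, 0.2114, 0.0795]
ee_rot: [-3.141, -0.044, -0.0]
wrist_force: [-2.0, -1.5, 5.5]
finger_gap: 0.48
gripper_force: 20.0
```

Contact shows as a rise of about 7 N at the expected height. Now I release and lift.

Emit:
{"fn": "arm_command", "kwargs": {"plan": [{"xyz":[0,0,0],"rotation":[0,0,0]},{"xyz":[0,0,0],"rotation":[0,0,0]},{"xyz":[0,0,0],"rotation":[0,0,0]},{"xyz":[0,0,0],"rotation":[0,0,0]},{"xyz":[0,0,-0.01],"rotation":[0,0,0]},{"xyz":[0,0,-0.03],"rotation":[0,0,0]},{"xyz":[0,0,-0.06],"rotation":[0,0,0]},{"xyz":[0,0,-0.1],"rotation":[0,0,0]},{"xyz":[0,0,-0.14],"rotation":[0,0,0]},{"xyz":[0,0,-0.14],"rotation":[0,0,0]}], "grip": 72}}

```text
clock: 9.3
eef_pos: [0.5415, 0.2128, 0.2276]
ee_rot: [-3.137, -0.044, -0.017]
wrist_force: [1.9, 1.1, 0.7]
finger_gap: 0.72
gripper_force: 0.0
```

```bash
python3 - <<'E'
from h import *
c=camera_params("top"); p,d,c=snap("top","t2"); w,dw,cw=snap("wrist","w5"); s=robot.read_state(); print(s["clock"],s["eef_pos"],s["finger_gap"])
e=np.array([.50,-.13]);h=np.array([.412,-.285])
b=np.array([.457,-.209]); dtool([b[0]+.04,b[1]+.06,.22],np.radians(-30.6))
m=cv2.resize(p[160:300,130:290],None,fx=2.5,fy=2.5)
cv2.imwrite("pics/c5.png",np.hstack([cv2.resize(w,(560,420))[:350],m[:350]])[:,:800,::-1])
E
```

```text
9.4 [0.53879929 0.21177391 0.22156515] 0.7193913132889563
xyz [-0.0519  0.3595  0.0008] rot [ 4.000e-02 -2.600e-01 -5.779e+01]
xyz [-0.0519  0.3595  0.0008] rot [-3.0000e-01 -5.0000e-02  1.2221e+02]
q6 1.9146276592074911 tcp [0.53879929 0.21177391 0.22156515]
```

View pics/c5.png

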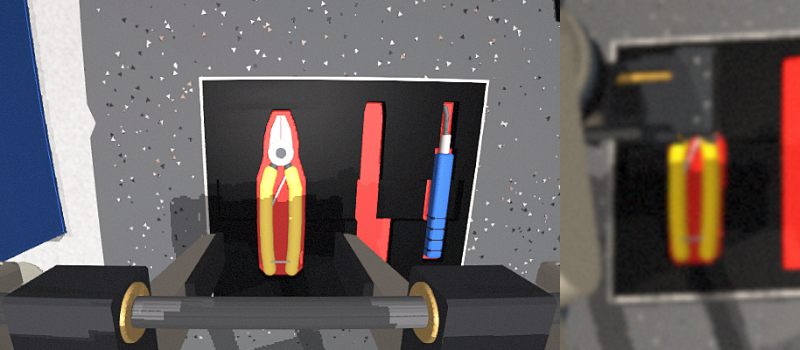

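The nipper lies within its red outline (crop columns 258–305), with the grips and jaws centred. Next I go to the brush.

Emit:
{"fn": "arm_command", "kwargs": {"plan": [{"xyz":[-0.011,0.04,0],"rotation":[0,0,-6]},{"xyz":[-0.022,0.08,0],"rotation":[0,0,-12]},{"xyz":[-0.033,0.12,0],"rotation":[0,0,-18]},{"xyz":[-0.044,0.16,0],"rotation":[0,0,-24]},{"xyz":[-0.055,0.2,0],"rotation":[0,0,-30]},{"xyz":[-0.066,0.24,0],"rotation":[0,0,-36]},{"xyz":[-0.077,0.28,0],"rotation":[0,0,-42]},{"xyz":[-0.088,0.32,0],"rotation":[0,0,-48]},{"xyz":[-0.099,0.36,0],"rotation":[0,0,-54]},{"xyz":[-0.11,0.4,0],"rotation":[0,0,-57.8]}]}}

```text
clock: 10.23
eef_pos: [0.4399, -0.1824, 0.2179]
ee_rot: [-2.723, -1.564, 0.002]
wrist_force: [0.9, -1.2, -0.5]
finger_gap: 0.721
gripper_force: 0.0
```

```bash
python3 -c "
from h import *
dtool([.421,-.269,.22],np.radians(-30.6))"
```

```text
xyz [-0.0843  0.0273 -0.0022] rot [-0.13  0.    0.34]
xyz [-0.0843  0.0273 -0.0022] rot [-1.0000e-02 -2.1000e-01 -1.7966e+02]
q6 0.13165767722859834 tcp [ 0.43988136 -0.18241266  0.21788765]
```

Emit:
{"fn": "arm_command", "kwargs": {"plan": [{"xyz":[-0.03,0.01,0],"rotation":[0,0,0]},{"xyz":[-0.06,0.02,0],"rotation":[0,0,0]},{"xyz":[-0.08,0.025,0],"rotation":[0,0,0]},{"xyz":[-0.08,0.025,0],"rotation":[0,0,0]},{"xyz":[-0.08,0.025,0],"rotation":[0,0,0]},{"xyz":[-0.08,0.025,0],"rotation":[0,0,0]},{"xyz":[-0.08,0.025,0],"rotation":[0,0,0]}]}}

```text
clock: 10.82
eef_pos: [0.4223, -0.2617, 0.2185]
ee_rot: [-2.727, -1.557, 0.001]
wrist_force: [0.3, -0.3, -0.5]
finger_gap: 0.718
gripper_force: 0.0
```

```bash
python3 - <<'E'
from h import *
p,d,c=snap("wrist","w6"); s=robot.read_state(); print(s["clock"],s["eef_pos"],s["ee_rot"])
cv2.imwrite("pics/c6.png",cv2.resize(p[:300,200:480],None,fx=2,fy=2)[:,:,::-1])
E
```

```text
10.8667 [ 0.42242824 -0.26174993  0.218718  ] [-2.72698382e+00 -1.55808435e+00  3.51848609e-04]
```

View pics/c6.png

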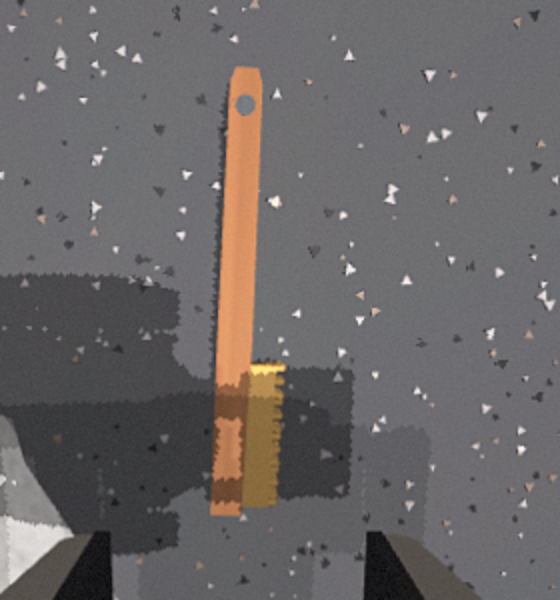

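The brush's handle end is at (323,34) and its head end at (312.5,258). The wood edges are at x=314/331 (row 55) and x=308/326 (row 170), with the bristles on the right.

```bash
python3 - <<'E'
from h import *; from pk import tools
c,p=tools("w6"); s=robot.read_state(); R=Ro.from_rotvec(s["ee_rot"])
h=cv2.cvtColor(p,cv2.COLOR_RGB2HSV); m=cv2.inRange(h,(6,90,60),(16,255,255))
n,lab,st,cen=cv2.connectedComponentsWithStats(m); i=1+np.argmax(st[1:,4]); m=lab==i; print(st[i])
rows=range(45,180,3); a=[(np.nonzero(m[r])[0][0],r) for r in rows]; b=[(np.nonzero(m[r])[0][-1]+1,r) for r in rows]
A=p2w(c,a,.062)[:,:2];B=p2w(c,b,.062)[:,:2];M=(A+B)/2
v=cv2.fitLine(M.astype(np.float32),cv2.DIST_HUBER,0,1e-4,1e-4)[:,0]; d=v[:2]*np.sign(-v[0]); q=v[2:]
print("handle width",np.median(np.linalg.norm(A-B,axis=1)),"ang",np.degrees(np.arctan2(d[1],d[0])))
e=p2w(c,[(323,34),(312.5,258)],.062)[:,:2]; t=(e-q)@d; print("len",t[1]-t[0],"lateral",(e-q)@[-d[1],d[0]])
O=q+d*(t[0]+.094+t[1]-.092)/2; print("origin",O)
dtool([*O,.067],np.arctan2(d[1],d[0])+np.pi/2)
E
```

```text
[ 305   33   26  225 3704]
handle width 0.014114668171945555 ang -123.20777
len 0.18621056572778508 lateral [-0.00033385 -0.0006936 ]
origin [ 0.45381555 -0.20596764]
xyz [ 0.064  -0.0012  0.1517] rot [-0.05 -0.01  2.69]
xyz [ 0.064  -0.0012  0.1517] rot [ 2.0000e-02 -8.0000e-02 -1.7731e+02]
q6 -0.025414888627956864 tcp [ 0.42242824 -0.26174993  0.218718  ]
```

Emit:
{"fn": "arm_command", "kwargs": {"plan": [{"xyz":[0.032,-0.001,0],"rotation":[0,0,2.7]},{"xyz":[0.063,-0.001,0.01],"rotation":[0,0,2.7]},{"xyz":[0.063,-0.001,0.05],"rotation":[0,0,2.7]},{"xyz":[0.063,-0.001,0.09],"rotation":[0,0,2.7]},{"xyz":[0.063,-0.001,0.12],"rotation":[0,0,2.7]},{"xyz":[0.063,-0.001,0.14],"rotation":[0,0,2.7]},{"xyz":[0.063,-0.001,0.148],"rotation":[0,0,2.7]},{"xyz":[0.063,-0.001,0.15],"rotation":[0,0,2.7]},{"xyz":[0.063,-0.001,0.15],"rotation":[0,0,2.7]},{"xyz":[0.063,-0.001,0.15],"rotation":[0,0,2.7]}]}}

```text
clock: 11.7
eef_pos: [0.4545, -0.2084, 0.0703]
ee_rot: [2.763, 1.492, 0.002]
wrist_force: [-0.0, -0.0, 0.4]
finger_gap: 0.721
gripper_force: 0.0
```

Emit:
{"fn": "arm_command", "kwargs": {"plan": [{"xyz":[0,0,0],"rotation":[0,0,0]},{"xyz":[0,0,0],"rotation":[0,0,0]},{"xyz":[0,0,0],"rotation":[0,0,0]},{"xyz":[0,0,0],"rotation":[0,0,0]},{"xyz":[0,0,0],"rotation":[0,0,0]},{"xyz":[0,0,0],"rotation":[0,0,0]},{"xyz":[0,0,0],"rotation":[0,0,0]},{"xyz":[0,0,0],"rotation":[0,0,0]}], "grip": 0, "squeeze": 20}}

```text
clock: 12.37
eef_pos: [0.4534, -0.2082, 0.0691]
ee_rot: [-2.765, -1.492, 0.0]
wrist_force: [-1.0, 1.1, 0.4]
finger_gap: 0.16
gripper_force: 0.5
```

Emit:
{"fn": "arm_command", "kwargs": {"plan": [{"xyz":[0,0,0],"rotation":[0,0,0]},{"xyz":[0,0,0],"rotation":[0,0,0]},{"xyz":[0,0,-0.02],"rotation":[0,0,0]},{"xyz":[0,0,-0.06],"rotation":[0,0,0]},{"xyz":[0.02,-0.012,-0.095],"rotation":[0,0,6]},{"xyz":[0.05,-0.03,-0.12],"rotation":[0,0,13]},{"xyz":[0.08,-0.048,-0.14],"rotation":[0,0,20]},{"xyz":[0.115,-0.068,-0.15],"rotation":[0,0,27]},{"xyz":[0.15,-0.089,-0.15],"rotation":[0,0,34]},{"xyz":[0.185,-0.11,-0.15],"rotation":[0,0,41]}]}}

```text
clock: 13.2
eef_pos: [0.463, -0.0113, 0.2199]
ee_rot: [3.101, 0.503, 0.003]
wrist_force: [0.3, -0.1, -1.0]
finger_gap: 0.154
gripper_force: 20.0
```

```bash
python3 -c "
from h import *
dtool([.47,.19,.22],np.radians(-88.45)); print(robot.read_state()['gripper_force'])"
```

```text
xyz [ 0.0703 -0.1887 -0.    ] rot [ 0.02 -0.13 16.89]
xyz [ 0.0703 -0.1887 -0.    ] rot [ 1.8000e-01  3.0000e-02 -1.6311e+02]
q6 1.2212268810907372 tcp [ 0.46297421 -0.0112884   0.21993543]
19.99424457550049
```

Emit:
{"fn": "arm_command", "kwargs": {"plan": [{"xyz":[0.013,-0.034,0],"rotation":[0,0,5]},{"xyz":[0.026,-0.069,0],"rotation":[0,0,10]},{"xyz":[0.039,-0.105,0],"rotation":[0,0,14]},{"xyz":[0.052,-0.14,0],"rotation":[0,0,14]},{"xyz":[0.062,-0.168,0],"rotation":[0,0,14]},{"xyz":[0.062,-0.168,0],"rotation":[0,0,14]},{"xyz":[0.062,-0.168,0],"rotation":[0,0,14]},{"xyz":[0.062,-0.168,0],"rotation":[0,0,14]},{"xyz":[0.062,-0.168,0],"rotation":[0,0,14]}]}}

```text
clock: 13.95
eef_pos: [0.4671, 0.1652, 0.2186]
ee_rot: [3.138, 0.13, -0.001]
wrist_force: [0.5, -0.4, -1.3]
finger_gap: 0.164
gripper_force: 20.0
```

```bash
python3 - <<'E'
from h import *
p,d,c=snap("wrist","w7"); s=robot.read_state(); print(s["clock"],s["eef_pos"],s["ee_rot"])
dtool([.47,.19,.22],np.radians(-88.45))
E
```

```text
14.0 [0.46721529 0.16512404 0.21870782] [ 3.13861900e+00  1.28894110e-01 -5.40047252e-04]
xyz [ 0.0048 -0.0246 -0.0013] rot [0.02 0.02 3.15]
xyz [ 0.0048 -0.0246 -0.0013] rot [-3.0000e-02  3.0000e-02 -1.7685e+02]
q6 1.8256702158334426 tcp [0.46721529 0.16512404 0.21870782]
```

View pics/w7.png

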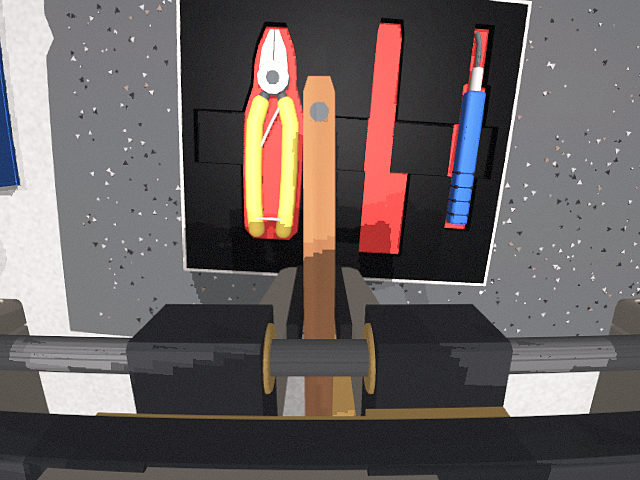

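The held brush's handle end is at (319.5,76). Its pocket is clear from (389,23) to (380,252), and the nipper is still home.

```bash
python3 pk.py w7 "[(180,20),(528,10)]" | tail -14; python3 - <<'E'
from h import *; from pk import tools
c,p=tools("w7"); s=robot.read_state(); tcp=s["eef_pos"]; R=Ro.from_rotvec(s["ee_rot"]); z=tcp[2]-.007
f=lambda q:R.inv().apply(p2w(c,q,z)-tcp).round(4).tolist()
h=cv2.cvtColor(p,cv2.COLOR_RGB2HSV); m=cv2.inRange(h,(6,90,60),(16,255,255)); m[:,:300]=0;m[:,345:]=0
E=[]
for r in range(85,240,4):
    u=np.nonzero(m[r])[0]; u=u[(u>300)&(u<340)]
    if len(u): E.append(((u[0]+u[-1]+1)/2,r))
P=np.array(f(E)); print("slope deg",np.degrees(np.polyfit(P[:,0],P[:,1],1)[0]),"y at 0",np.polyfit(P[:,0],P[:,1],1)[1])
print("end tool",f([(319.5,76)]))
E
```

```text
0 37.0 87.6 mid 62.3
8 37.4 87.7 mid 62.5
15 37.7 87.8 mid 62.7
50 44.4 79.8 mid 62.1
75 47.9 77.0 mid 62.5
85 51.6 73.1 mid 62.4
red x -68.1 22.7
-50 56.4 70.9 mid 63.7
-15 55.7 71.6 mid 63.6
-8 55.9 71.7 mid 63.8
0 56.2 68.4 mid 62.3
8 55.6 66.0 mid 60.8
15 56.7 62.7 mid 59.7
rim pts tray mm [[89.1, 137.7], [113.9, -138.6]]
slope deg -0.2939860247491658 y at 0 0.0008920351476871819
end tool [[0.0967, 0.0006, 0.007]]
```

```bash
python3 pk.py w7 "[(180,20),(528,10)]" | head -12
```

```text
red x -96.4 98.8
-75 -57.1 -20.7 mid -38.9
-50 -57.0 -20.4 mid -38.7
-15 -41.6 -18.3 mid -29.9
-8 -41.6 -18.6 mid -30.1
0 -41.0 -18.8 mid -29.9
8 -41.0 -19.1 mid -30.1
15 -41.2 -18.4 mid -29.8
50 -40.9 -19.7 mid -30.3
75 -40.3 -20.1 mid -30.2
85 -40.9 -20.9 mid -30.9
red x -88.3 90.5
```

```bash
python3 -c "
from h import *
dtool([.5402,.1191,.12],np.radians(-88.45))"
```

```text
xyz [0.069  0.0518 0.0987] rot [0.02 0.02 3.15]
xyz [0.069  0.0518 0.0987] rot [-3.0000e-02  3.0000e-02 -1.7685e+02]
q6 1.8256702158334426 tcp [0.46721529 0.16512404 0.21870782]
```

Emit:
{"fn": "arm_command", "kwargs": {"plan": [{"xyz":[0.025,0.02,0.005],"rotation":[0,0,3.1]},{"xyz":[0.05,0.04,0.03],"rotation":[0,0,3.1]},{"xyz":[0.0685,0.0515,0.06],"rotation":[0,0,3.1]},{"xyz":[0.0685,0.0515,0.085],"rotation":[0,0,3.1]},{"xyz":[0.0685,0.0515,0.097],"rotation":[0,0,3.1]},{"xyz":[0.0685,0.0515,0.097],"rotation":[0,0,3.1]},{"xyz":[0.0685,0.0515,0.097],"rotation":[0,0,3.1]},{"xyz":[0.0685,0.0515,0.097],"rotation":[0,0,3.1]},{"xyz":[0.0685,0.0515,0.097],"rotation":[0,0,3.1]},{"xyz":[0.0685,0.0515,0.097],"rotation":[0,0,3.1]}]}}

```text
clock: 14.83
eef_pos: [0.5405, 0.121, 0.1234]
ee_rot: [-3.141, -0.047, -0.004]
wrist_force: [0.2, 0.6, -1.5]
finger_gap: 0.154
gripper_force: 20.0
```

```bash
python3 -c "
from h import *
dtool([.5402,.1191,.0811],np.radians(-88.45))
p,d,c=snap('wrist','w8')
"
```

```text
xyz [-0.0005  0.0019  0.0423] rot [-0.03 -0.14  0.16]
xyz [-0.0005  0.0019  0.0423] rot [ 2.2000e-01 -4.0000e-02 -1.7984e+02]
q6 1.7585983874222693 tcp [0.54049254 0.12102061 0.12337141]
```

View pics/w8.png

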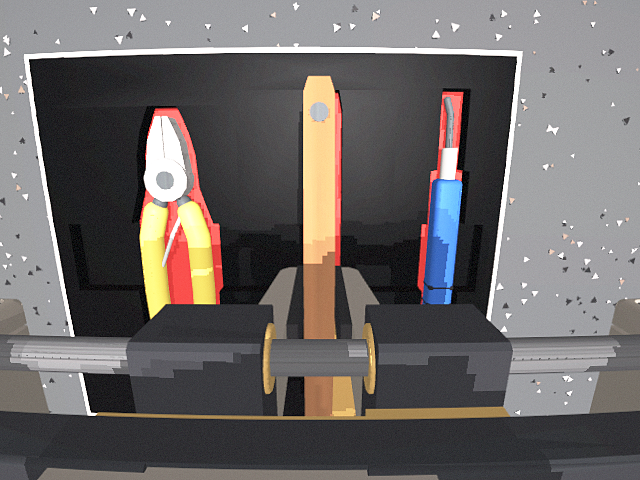

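Red shows only on the right of the handle, which agrees with the 1.9 mm offset from the numbers. I correct for it while lowering.

Emit:
{"fn": "arm_command", "kwargs": {"plan": [{"xyz":[0,0.0018,0.006],"rotation":[0,0,0]},{"xyz":[0,0.0018,0.012],"rotation":[0,0,0]},{"xyz":[0,0.0018,0.02],"rotation":[0,0,0]},{"xyz":[0,0.0018,0.028],"rotation":[0,0,0]},{"xyz":[0,0.0018,0.033],"rotation":[0,0,0]},{"xyz":[0,0.0018,0.036],"rotation":[0,0,0]},{"xyz":[0,0.0018,0.039],"rotation":[0,0,0]},{"xyz":[0,0.0018,0.039],"rotation":[0,0,0]},{"xyz":[0,0.0018,0.039],"rotation":[0,0,0]},{"xyz":[0,0.0018,0.039],"rotation":[0,0,0]}]}}

```text
clock: 15.72
eef_pos: [0.5401, 0.1189, 0.083]
ee_rot: [-3.141, -0.046, -0.001]
wrist_force: [-0.6, -0.2, -1.8]
finger_gap: 0.154
gripper_force: 20.0
```

Emit:
{"fn": "arm_command", "kwargs": {"plan": [{"xyz":[0,0,0.0008],"rotation":[0,0,0]},{"xyz":[0,0,0.0013],"rotation":[0,0,0]},{"xyz":[0,0,0.0018],"rotation":[0,0,0]},{"xyz":[0,0,0.0022],"rotation":[0,0,0]},{"xyz":[0,0,0.0022],"rotation":[0,0,0]},{"xyz":[0,0,0.0022],"rotation":[0,0,0]},{"xyz":[0,0,0.0022],"rotation":[0,0,0]}]}}

```text
clock: 16.3
eef_pos: [0.5401, 0.1188, 0.0811]
ee_rot: [-3.141, -0.046, -0.001]
wrist_force: [-1.3, -0.1, 6.0]
finger_gap: 0.16
gripper_force: 20.0
```

Emit:
{"fn": "arm_command", "kwargs": {"plan": [{"xyz":[0,0,0],"rotation":[0,0,0]},{"xyz":[0,0,0],"rotation":[0,0,0]},{"xyz":[0,0,0],"rotation":[0,0,0]},{"xyz":[0,0,0],"rotation":[0,0,0]},{"xyz":[0,0,-0.01],"rotation":[0,0,0]},{"xyz":[0,0,-0.03],"rotation":[0,0,0]},{"xyz":[0,0,-0.06],"rotation":[0,0,0]},{"xyz":[0,0,-0.1],"rotation":[0,0,0]},{"xyz":[-0.02,0,-0.14],"rotation":[0,0,0]},{"xyz":[-0.06,0,-0.14],"rotation":[0,0,0]}], "grip": 45}}

```text
clock: 17.13
eef_pos: [0.4864, 0.1182, 0.228]
ee_rot: [-3.138, -0.045, -0.021]
wrist_force: [2.1, 0.5, 0.9]
finger_gap: 0.446
gripper_force: 0.0
```

Emit:
{"fn": "arm_command", "kwargs": {"plan": [{"xyz":[-0.02,0,0],"rotation":[0,0,0]},{"xyz":[-0.02,0,0],"rotation":[0,0,0]},{"xyz":[-0.02,0,0],"rotation":[0,0,0]},{"xyz":[-0.02,0,0],"rotation":[0,0,0]},{"xyz":[-0.02,0,0],"rotation":[0,0,0]},{"xyz":[-0.02,0,0],"rotation":[0,0,0]}]}}

```text
clock: 17.63
eef_pos: [0.4608, 0.1165, 0.2205]
ee_rot: [3.141, 0.046, -0.0]
wrist_force: [0.4, -0.3, 0.4]
finger_gap: 0.45
gripper_force: 0.0
```

```bash
python3 - <<'E'
from h import *
p,d,c=snap("wrist","w9"); s=robot.read_state(); print(s["clock"],s["eef_pos"])
k,_=K(c); 
def hgt(u,v):
    q=d[v-1:v+2,u-1:u+2]; D=np.median(q[q>0]); n=cv2.undistortPoints(np.array([[[u,v]]],float),k,np.array([c["k1"],0,0,0,0]))[0,0]
    return c["R"].T@(np.array([n[0]*D,n[1]*D,D])-c["t"])
# heights: brush top expected .074, nipper grips .066
o=np.array([.5415,.1484]);a=np.radians(1.55);X=np.array([np.cos(a),np.sin(a)]);Y=np.array([-X[1],X[0]])
def at(x,y,z):
    w=np.r_[o+X*x+Y*y,z]; u,v=w2p(c,[w])[0].round().astype(int); return hgt(u,v)[2].round(4) if 0<=u<640 and 0<=v<480 else None
print("brush top",[at(x/1e3,-.03,.074) for x in(-85,-60,-30,0,30,60,90)])
print("nipper",[at(x/1e3,.062+y,.066) for x,y in((-70,.014),(-70,-.014),(-30,.018),(-30,-.018),(0,.018),(0,-.018),(50,0),(75,0))])
cv2.imwrite("pics/w9b.png",p[:,:,::-1])
E
```

```text
17.6833 [0.46061473 0.11647422 0.22035876]
brush top [np.float64(0.0739), np.float64(0.0746), np.float64(0.0746), np.float64(0.0745), np.float64(0.0742), np.float64(0.0742), np.float64(0.0745)]
nipper [np.float64(0.0663), np.float64(0.0657), np.float64(0.0655), np.float64(0.0655), np.float64(0.0662), np.float64(0.0655), np.float64(0.0669), np.float64(0.0639)]
```

View pics/w9.png

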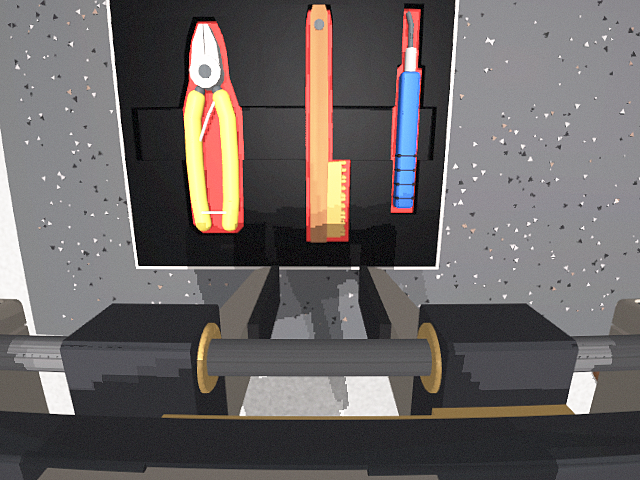

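The picture shows both tools inside their red outlines: the nipper at (215,130) and the brush at (325,125). The measured top heights are 74 mm for the brush and 66 mm for the nipper. Those are the heights for lying flat on the floor. The arm is clear of everything.

```bash
python3 -c "
from plant import robot
print(robot.job_done())"
```

```text
the job is handed in; nothing more can be done
None
```

The nipper and the brush both lie flat and fully home in their cut-outs, both are released, and the job was handed in after about 18 s. The knife looks undisturbed in the last picture; I did not touch the visors or switch cover, but neither was in that last view.

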